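# Index the board holder's clamp to its next hole

## Robot

A 6-joint arm with a two-finger parallel gripper is mounted at the origin on the work surface. World frame = base frame: x ahead of the robot, y to its left, z up, the work surface at z = 0. Lengths are in m, angles in rad, forces in N, time in s.
With the tool pointing down it reaches from about 0.35 to 0.725 m from the base axis. Payload 6 kg.
Tool frame: the origin (TCP) lies at the very end of the fingers, on their centre line; the grasp point (between the pads) lies 19 mm behind it; y points along the fingers, z is the direction in which the jaws open and shut, and the axes are right-handed (so a half turn about y gives the same grasp; the last joint's range is limited). The gripper opens to 85 mm and grips with 20 to 120 N. Pads are 22 mm wide; open, the fingers measure 114 mm over their backs; the gripper's body (76 mm by 85 mm) begins 54 mm behind the grasp point. The pads swing forward as they close: fully open they stand 13 mm farther back than shut.
Start: joints at [-1, 0.04, 0.085, 0, -1.615, -0.334], TCP at [0.141, -0.583, 0.231] pointing down, gripper open.
Joint ranges: [-2.56, 2.56], [-1.29, 2.01], [-1.08, 1.49], [-3.29, 1.98], [-2.81, -0.18], [-2.99, 2.99]. Speed limits (rad/s): [2.57, 2.57, 3.01, 3.14, 3.14, 3.14].

## Interface

Orientations are given as a 3x3 rotation matrix whose columns are the frame's x, y, z axes.
In Python, from plant import sensors, snapshot, get_calibration, job gives the robot as it stands.
- The arm moves only by the tool arm_command, never from a script. Its argument "steps" is a list of rows, each a list of 3 entries, a list of its own where there are three numbers: the closure, from 0 (fully open) to 1 (shut), then the shift along the tool's x, y, z in m, then the turn, a rotation vector about the tool's x, y, z in rad. A call has 1 to 20 rows; each row is the pose to reach, as a shift and turn from the pose commanded when the call began, along the tool's axes at that moment; what a row does not reach only later rows make up. A row lasts 1/8 s, in which the tool goes at most 62.5 mm and 10.7 degrees, less where a joint would pass 70% of its speed; a pose out of reach is approached as far as the arm can. A call with a gripper value outside its range is refused whole. The fingers move at their own pace and stop on an object; "squeeze" is the grip in N (left out, the last holds). Time passes only in rows, so rows that repeat a pose let the fingers close. It gives the time, the measured TCP pose, the force and the opening at its end, in the units of the state.
- sensors.state(): the state, without advancing time (a new reading comes with each control period).
- snapshot(name): name is "scene" or "top" or "wrist"; returns the picture (384x512x3 uint8, red, green, blue); there is no depth.
- get_calibration(name): a dict with "camera_matrix" (3x3 intrinsics, pixels), "D" ([k1, k2, p1, p2, k3] as OpenCV has them; the pictures are not rectified), "pose" (4x4, takes a point from camera to world coordinates). Camera axes: x right, y down, z forward; pixel columns grow to the right and rows downward; lengths in m; the calibration is good to about 2 mm. A picture is of the moment at which its call begins: read the wrist's pose just before it. get_calibration takes no time and is no camera call; for the wrist camera it gives the pose at the moment of the call.
- job.hand_in(): hands the job in, once; it reports no verdict.
The state is a dict: "time_s": time; "joint_positions": joint angles; "joint_velocities": joint speeds; "joint_efforts": joint torques, N m; "eef_pos": TCP position; "eef_rot": TCP orientation; "contact_force": force on the tool from outside, world axes, zero at the start; "wrist_torque": the same for the moment, N m; "grip_width": finger opening in m.
Only numpy, scipy, OpenCV 4.12 (cv2) and the standard library are available. Lean on these libraries where they do the work, as an engineer would, in place of code of your own. Each camera call takes 0.05 s, during which the arm holds its last target. There are 200 camera calls.

## Task

Lock the circuit board into the holder: pull the clamp's spring plunger knob up, slide the clamp towards the board, let go of the knob and push the clamp on until the pin snaps into the next hole. Then prove the lock by leaning on the clamp with about 15 N for half a second, still pushing it towards the board, and let go; never load the pin with more than 25 N, and leave the board and the things around it where they are.

Things in the scene. Friction and masses are not known exactly. Their poses are not given: they have to be found in the camera images.
- holder: Aluminium board holder fixed to the bench. Origin on its underside, at bench level, below the pin's FIRST hole; the clamp slides along its +y, towards the board. Base 130 mm (x) by y = -70 to +255 mm, 12 mm thick. Guide rails under the clamp stand to 21 mm above the bench, y = -70 to +95 mm. Far jaw at y = 220 to 248 mm, 46 mm high.
- carriage (a joint): Clamp travel in m along holder +y: 0 = first hole. The second hole is hidden under the clamp, re-set each time and not reported: anywhere from 0.033 to 0.056. Flat steel between them, no hole beyond; end stop 0.062. Play in a hole 1 mm either way. Clamp 0.3 to 0.65 kg; sliding friction about 1.5 N, 3 to 4 N when the pin drags on the steel. It stays where left.
- plunger (a joint): Height of the plunger in m: 0 = pin fully in a hole, 0.007 = pin tip level with the flat steel (it rides there between the holes), 0.011 = upper end stop. A spring pushes it down with 5 N at 0, 9 N at the top: let go, it drops by itself.
- knob (a point): Middle of the plunger's upright round black knob, 30 mm across, 24 mm high (64 to 88 mm above the bench when home); moves with the plunger. Below it a steel bushing 26 mm wide, top at 57 mm. The clamp's flat top is at 46 mm. Axes as the holder's.
- back_face (a point): Middle (34 mm above the bench) of the clamp block's flat back face, the face to push on, 90 mm wide, 22 to 46 mm above the bench, 50 mm behind the knob's axis; it looks to holder -y. The block is 90 by 75 mm; from its front a flat lip reaches 50 mm towards the board, at 40 to 46 mm height, and ends above the board's edge.
- pin: The steel locking pin under the knob, 7 mm thick, goes 7 mm deep into 9 mm holes; origin at the pin's lower end, 12 mm above the bench when home. Leaning on the locked clamp loads it sideways; it gives less than 1 mm at 20 N.
- board: Loose green circuit board, 110 mm (holder x) by 140 mm (y), 5 mm thick, lying on four rests in the holder with its underside 30 mm above the bench; origin at the centre of its underside.
- screwdriver: Loose screwdriver 170 mm long on the bench, bystander. Origin under its middle, lies along its own x.
- meter: Grey bench meter, a box 100 mm (its x) by 170 mm by 65 mm high, bystander. Origin at the centre of its foot.
- spool: Spool of solder standing on the bench, 56 mm across and 42 mm high, bystander. Origin at the centre of its foot.
Mind the look-alikes: they are no part of the job. What is shaped like the board but purple or white is not meant.

How it is judged:
By the outcome, as a careful person would: the job done as asked, in the order asked, and still so for the second after the job is handed in, with the robot touching nothing.
It also fails if it takes over 61 s, if anything falls off the work surface, if the arm or the gripper's body presses on something with over 40 N, if the wrist force passes 120 N, or if a joint passes its speed limit or range.

## Working session

There is one attempt and no reset: what is moved stays moved. The work goes in short steps, Python scripts to look and compute and a tool call to move; the robot and the scene stay as the last step left them, time stands still between calls to the robot, and variables do not carry over. Pictures are saved under pics/ and viewed, about 8 in all and at most 12, crops included, and the job is handed in when it is done.

Besides the shell and the picture viewer there is one more tool, called after "Emit:" as a command line: name --argument value ..., lists and objects as JSON in quotes. arm_command: Moves the arm, as the interface text tells. Its arguments: {"type":"object","properties":{"steps":{"type":"array","items":{"type":"array"}},"squeeze":{"type":"number"}},"required":["steps"]}

```bash
ls; mkdir -p pics
python3 - <<'E'
from plant import sensors,snapshot,get_calibration
import cv2,numpy as np
s=sensors.state();print({k:np.round(v,3).tolist() for k,v in s.items()})
a=snapshot("scene");b=snapshot("top")
for n,i in(("scene",a),("top",b)):
    cv2.imwrite(f"pics/{n}0.png",i[:,:,::-1]);c=get_calibration(n);print(n,np.round(c["camera_matrix"],1).tolist(),c["D"],np.round(c["pose"],3).tolist())
cv2.imwrite("pics/both.png",cv2.resize(np.hstack([a,b])[:,:,::-1],(800,300)))
E
```

```text
pics
{'time_s': 0.0, 'joint_positions': [-1.0, 0.041, 0.084, -0.0, -1.615, -0.334], 'joint_velocities': [-0.0, -0.0, 0.002, 0.0, -0.001, 0.0], 'joint_efforts': [-0.001, -36.821, 34.74, 6.932, -0.005, 0.0], 'eef_pos': [0.141, -0.583, 0.23], 'eef_rot': [[0.972, -0.001, -0.235], [0.235, 0.002, 0.972], [-0.0, -1.0, 0.002]], 'contact_force': [0.083, 0.764, -0.165], 'wrist_torque': [-0.042, -0.015, -0.016], 'grip_width': 0.086}
scene [[354.7, 0.0, 254.3], [0.0, 354.7, 192.7], [0.0, 0.0, 1.0]] [-0.00480651  0.          0.          0.          0.        ] [[0.226, 0.702, -0.675, 1.248], [0.974, -0.162, 0.158, -0.206], [0.002, -0.693, -0.721, 0.831], [0.0, 0.0, 0.0, 1.0]]
top [[480.2, 0.0, 261.7], [0.0, 480.2, 187.4], [0.0, 0.0, 1.0]] [-0.02837321  0.          0.          0.          0.        ] [[0.005, -0.985, 0.174, 0.325], [-1.0, -0.007, -0.01, -0.024], [0.011, -0.174, -0.985, 1.224], [0.0, 0.0, 0.0, 1.0]]
```

View pics/top0.png

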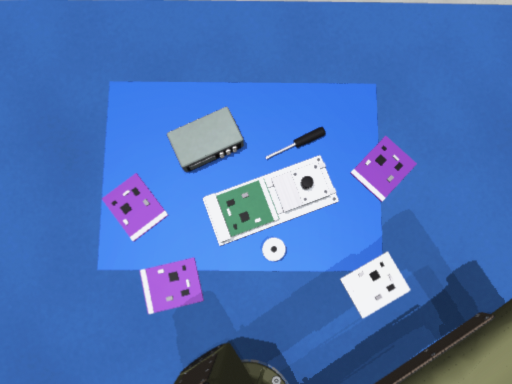

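View pics/scene0.png

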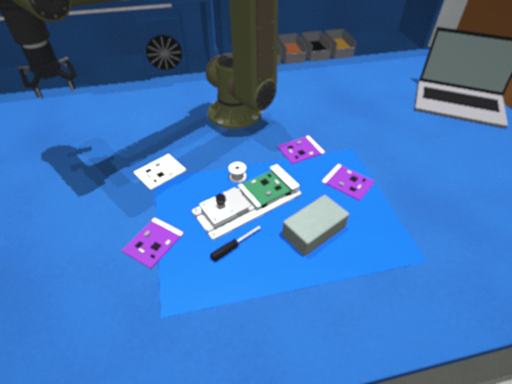

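The top view shows the knob at about (307,183), the board centre at (246,207), the spool at (274,249) and the screwdriver at (300,142). In the scene view the knob is at about (221,200).

```bash
cat > h.py <<'E'
import cv2,numpy as np
from plant import sensors,snapshot,get_calibration
def ray(c,uv):
    p=cv2.undistortPoints(np.array([[uv]],float),c["camera_matrix"],c["D"])[0,0]
    T=np.array(c["pose"]);return T[:3,3],T[:3,:3]@np.array([*p,1])
def plane(c,uv,z):
    o,d=ray(c,uv);return o+d*(z-o[2])/d[2]
def two(c1,u1,c2,u2):
    o,d=ray(c1,u1);p,e=ray(c2,u2)
    s=np.linalg.lstsq(np.stack([d,-e],1),p-o,rcond=None)[0]
    a,b=o+d*s[0],p+e*s[1];return (a+b)/2,np.linalg.norm(a-b)
def blob(m,near,r,lo=8):
    n,l,st,c=cv2.connectedComponentsWithStats(m.astype(np.uint8))
    k=[i for i in range(1,n) if st[i,4]>=lo and np.hypot(*(c[i]-near))<r]
    i=max(k,key=lambda i:st[i,4]);return c[i],st[i],l==i
E
python3 - <<'E'
from h import *
im={n:cv2.imread(f"pics/{n}0.png") for n in("top","scene")};C={n:get_calibration(n) for n in im}
kt,st,_=blob(im["top"].max(2)<60,(307,183),8);ks,ss,_=blob(im["scene"].max(2)<60,(221,200),10)
print(kt,st,ks,ss);print("knob",two(C["top"],kt,C["scene"],ks))
B={}
for n,near in(("top",(246,207)),("scene",(268,187))):
    h=im[n].astype(int);g=(h[:,:,1]>h[:,:,0]+25)&(h[:,:,1]>h[:,:,2]+25)
    g=cv2.morphologyEx(g.astype(np.uint8),cv2.MORPH_CLOSE,np.ones((9,9)))
    c,s,m=blob(g,near,25);cn=cv2.findContours(m.astype(np.uint8),0,2)[0][0]
    box=cv2.boxPoints(cv2.minAreaRect(cn));print(n,c,s,box.round(1).tolist());B[n]=c
    if n=="top":
        P=np.array([plane(C[n],p,.035)[:2] for p in box]);print(P.round(3).tolist(),np.linalg.norm(np.roll(P,-1,0)-P,axis=1))
        for i in range(4):
            d=P[(i+1)%4]-P[i];print(np.degrees(np.arctan2(d[1],d[0])))
print("board",two(C["top"],B["top"],C["scene"],B["scene"]))
# base outline in top: whitish
h=im["top"].astype(int);w=(h.min(2)>120);w=cv2.morphologyEx(w.astype(np.uint8)*1,cv2.MORPH_CLOSE,np.ones((9,9)))
g=((h[:,:,1]>h[:,:,0]+25)&(h[:,:,1]>h[:,:,2]+25));w=cv2.morphologyEx((w|g).astype(np.uint8),cv2.MORPH_CLOSE,np.ones((9,9)))
c,s,m=blob(w,(270,200),25);cn=cv2.findContours(m.astype(np.uint8),0,2)[0][0];box=cv2.boxPoints(cv2.minAreaRect(cn))
P=np.array([plane(C["top"],p,.012)[:2] for p in box]);print("base",box.round(),P.round(3).tolist(),np.linalg.norm(np.roll(P,-1,0)-P,axis=1))
for i in range(4):
    d=P[(i+1)%4]-P[i];print(np.degrees(np.arctan2(d[1],d[0])))
E
```

```text
[306.65217391 182.15217391] [302 177  10  12  92] [220.21621622 197.67567568] [217 195   7   6  37]
knob (array([ 0.54125725, -0.14347324,  0.07938732]), np.float64(0.0028328696534181516))
top [244.51448131 208.02738283] [ 217  181   56   55 1899] [[216.3000030517578, 195.6999969482422], [258.3999938964844, 180.1999969482422], [273.1000061035156, 220.1999969482422], [231.0, 235.6999969482422]]
[[0.513, 0.078], [0.554, -0.028], [0.453, -0.065], [0.414, 0.039]] [0.11276698 0.10763273 0.11118661 0.10694617]
-69.04647025117829
-159.75211332798304
110.60378269966324
21.091157094140573
scene [266.57058126 187.70225386] [244 172  47  33 843] [[243.39999389648438, 183.8000030517578], [278.20001220703125, 166.39999389648438], [290.3999938964844, 190.8000030517578], [255.60000610351562, 208.1999969482422]]
board (array([0.48408512, 0.00964982, 0.02929044]), np.float64(0.006259395680036738))
base [[201. 197.]
 [322. 153.]
 [351. 233.]
 [230. 277.]] [[0.515, 0.118], [0.631, -0.194], [0.423, -0.263], [0.313, 0.041]] [0.33289783 0.21975856 0.32368767 0.215597  ]
-69.48101409379188
-161.52429626284277
109.80626006793709
20.89099802496335
```

Emit:
arm_command --steps '[[0,[0.04,0,0.027],[0,-0.01,0]],[0,[0.09,0,0.06],[0,-0.02,0]],[0,[0.14,0,0.095],[0,-0.035,0]],[0,[0.19,0,0.13],[0,-0.05,0]],[0,[0.24,0,0.165],[0,-0.06,0]],[0,[0.29,0.005,0.2],[0,-0.07,0]],[0,[0.34,0.01,0.23],[0,-0.08,0]],[0,[0.39,0.02,0.265],[0,-0.1,0]],[0,[0.44,0.025,0.3],[0,-0.11,0]],[0,[0.475,0.03,0.32],[0,-0.12,0]],[0,[0.492,0.03,0.333],[0,-0.12,0]],[0,[0.492,0.03,0.333],[0,-0.12,0]],[0,[0.492,0.03,0.333],[0,-0.12,0]],[0,[0.492,0.03,0.333],[0,-0.12,0]]]'

```text
time_s: 1.85
eef_pos: [0.5404, -0.145, 0.2018]
eef_rot: [[0.937, 0.001, -0.348], [0.348, 0.0, 0.937], [0.001, -1.0, -0.0]]
contact_force: [-0.6, 0.1, -0.1]
grip_width: 0.0855
```

Run:
```python
from h import *
s=sensors.state();print(s["time_s"],s["eef_pos"],np.round(s["eef_rot"],3).tolist(),s["contact_force"],s["joint_positions"])
c=get_calibration("wrist");a=snapshot("wrist");cv2.imwrite("pics/w0.png",a[:,:,::-1]);np.savez("w0.npz",**{k:c[k] for k in("camera_matrix","D","pose")})
print(c["camera_matrix"].round(1).tolist(),c["D"],c["pose"].round(3).tolist())
```

```text
1.85 [ 0.54044791 -0.14501406  0.20178569] [[0.937, 0.001, -0.348], [0.348, 0.0, 0.937], [0.001, -1.0, -0.0]] [-0.62352607  0.08772478 -0.05633288] [ 9.67032402e-02 -6.93218948e-02 -7.70553919e-02  5.24235464e-05
 -1.56237821e+00 -1.31207301e+00]
[[274.9, 0.0, 254.7], [0.0, 274.9, 193.8], [0.0, 0.0, 1.0]] [-0.04702152  0.          0.          0.          0.        ] [[-0.347, 0.893, 0.286, 0.468], [0.938, 0.331, 0.107, -0.173], [0.001, 0.305, -0.952, 0.345], [0.0, 0.0, 0.0, 1.0]]
```

View pics/w0.png

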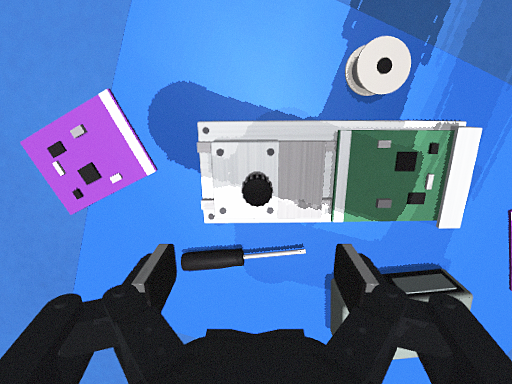

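The wrist view has the knob at (257,189), the clamp top's back edge near column 211, and the holder's edges almost horizontal.

Run:
```python
from h import *
c=dict(np.load("w0.npz"));im=cv2.imread("pics/w0.png")
k,s,m=blob(im.max(2)<75,(257,189),12);print(k,s)
ct=get_calibration("top");cs=get_calibration("scene")
print("wrist+top",two(c,k,ct,(306.65,182.15)),"wrist+scene",two(c,k,cs,(220.2,197.7)))
print("blob at .077",plane(c,k,.077),"at .088",plane(c,k,.088))
b=im.min(2)
# far base edge at z=.012
xs=np.arange(225,450,10);E=[]
for x in xs:
    g=np.diff(im[100:140,x,2].astype(int));E.append(100.5+g.argmax())
vx,vy,x0,y0=cv2.fitLine(np.float32(np.c_[xs,E]),cv2.DIST_HUBER,0,.01,.01).ravel()
p=[plane(c,(x,y0+(x-x0)*vy/vx),.012) for x in(225,450)];d=p[1]-p[0];print(E,"angle",np.degrees(np.arctan2(d[1],d[0])))
for r in(160,175,190): print(r,im[r,198:228].mean(1).round().astype(int).tolist())
```

```text
[256.82689747 189.91744341] [242 173  31  34 751]
wrist+top (array([ 0.5395992 , -0.1439972 ,  0.08980789]), np.float64(0.001097518206891147)) wrist+scene (array([ 0.54276347, -0.14268662,  0.0804886 ]), np.float64(0.0008845107528954921))
blob at .077 [ 0.54374773 -0.14273314  0.077     ] at .088 [ 0.54063605 -0.14398958  0.088     ]
[np.float64(120.5), np.float64(120.5), np.float64(120.5), np.float64(120.5), np.float64(120.5), np.float64(120.5), np.float64(120.5), np.float64(120.5), np.float64(119.5), np.float64(120.5), np.float64(120.5), np.float64(120.5), np.float64(120.5), np.float64(120.5), np.float64(120.5), np.float64(119.5), np.float64(119.5), np.float64(119.5), np.float64(120.5), np.float64(120.5), np.float64(120.5), np.float64(120.5), np.float64(120.5)] angle 110.77502240708378
160 [105, 109, 212, 241, 236, 236, 236, 234, 235, 237, 222, 215, 218, 181, 194, 218, 215, 217, 220, 217, 214, 219, 219, 219, 219, 210, 208, 213, 212, 214]
175 [157, 163, 144, 203, 230, 227, 228, 227, 226, 226, 228, 229, 230, 234, 191, 206, 211, 211, 213, 216, 212, 211, 215, 213, 217, 215, 206, 207, 216, 214]
190 [156, 160, 160, 130, 255, 255, 254, 254, 254, 254, 254, 254, 254, 254, 255, 252, 254, 254, 254, 254, 254, 254, 254, 254, 254, 254, 254, 254, 254, 254]
```

Emit:
arm_command --steps '[[0,[0.002,0.03,0.001],[0,0,0]],[0,[0.002,0.06,0.001],[0,0,0]],[0,[0.002,0.09,0.001],[0,0,0]],[0,[0.002,0.12,0.001],[0,0,0]],[0,[0.002,0.135,0.001],[0,0,0]],[0,[0.002,0.145,0.001],[0,0,0]],[0.3,[0.002,0.145,0.001],[0,0,0]],[0.4,[0.002,0.145,0.001],[0,0,0]],[0.45,[0.002,0.145,0.001],[0,0,0]],[0.45,[0.002,0.145,0.001],[0,0,0]]]' --squeeze 20

```text
time_s: 3.15
eef_pos: [0.5427, -0.1424, 0.0568]
eef_rot: [[0.937, 0.001, -0.349], [0.349, 0.0, 0.937], [0.001, -1.0, -0.0]]
contact_force: [-0.1, 0.4, 0.1]
grip_width: 0.0468
```

Run:
```python
from h import *
a=snapshot("wrist");cv2.imwrite("pics/w1.png",a[:,:,::-1])
```

```text
(no output)
```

View pics/w1.png

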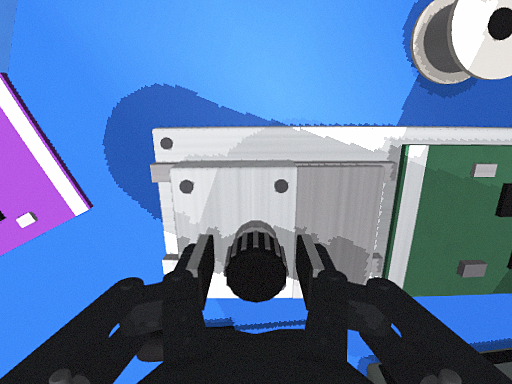

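The knob sits between the pads: knob columns 227–288, pad inner faces about 209–300. I close gently.

Emit:
arm_command --steps '[[0.5,[0,0,0.001],[0,0,0]],[0.58,[0,0,0.001],[0,0,0]],[0.62,[0,0,0.001],[0,0,0]],[0.66,[0,0,0.001],[0,0,0]],[0.7,[0,0,0.001],[0,0,0]],[0.75,[0,0,0.001],[0,0,0]]]' --squeeze 20

```text
time_s: 3.95
eef_pos: [0.5421, -0.1416, 0.0564]
eef_rot: [[0.937, 0.0, -0.349], [0.349, -0.0, 0.937], [0.0, -1.0, -0.0]]
contact_force: [-0.1, -0.1, 0.7]
grip_width: 0.0296
```

Emit:
arm_command --steps '[[0.8,[0,0,0.001],[0,0,0]],[0.8,[0,-0.003,0.001],[0,0,0]],[0.8,[0,-0.006,0.001],[0,0,0]],[0.8,[0,-0.009,0.001],[0,0,0]],[0.8,[0,-0.009,0.001],[0,0,0]],[0.8,[0,-0.009,0.001],[0,0,0]]]' --squeeze 35

```text
time_s: 4.7
eef_pos: [0.5413, -0.14, 0.0639]
eef_rot: [[0.937, -0.001, -0.349], [0.349, 0.001, 0.937], [-0.001, -1.0, 0.002]]
contact_force: [3.4, 0.4, -8.0]
grip_width: 0.0291
```

Emit:
arm_command --steps '[[0.8,[0,-0.0015,0],[0,0,0]],[0.8,[0,-0.0015,0.001],[0,0,0]],[0.8,[0,-0.0015,0.003],[0,0,0]],[0.8,[0,-0.0015,0.005],[0,0,0]]]'

```text
time_s: 5.2
eef_pos: [0.5398, -0.1358, 0.0666]
eef_rot: [[0.937, -0.0, -0.349], [0.349, 0.0, 0.937], [-0.0, -1.0, 0.0]]
contact_force: [3.6, -0.4, -9.3]
grip_width: 0.0293
```

Emit:
arm_command --steps '[[0.8,[0,0.0005,0.002],[0,0,0]],[0.8,[0,0.0005,0.004],[0,0,0]],[0.8,[0,0.0005,0.006],[0,0,0]],[0.8,[0,0.0005,0.008],[0,0,0]],[0.8,[0,0.0005,0.01],[0,0,0]],[0.8,[0,0.0005,0.012],[0,0,0]],[0.8,[0,0.0005,0.014],[0,0,0]],[0.8,[0,0.0005,0.016],[0,0,0]],[0.8,[0,0.0005,0.017],[0,0,0]],[0.8,[0,0.0005,0.017],[0,0,0]]]'

```text
time_s: 6.45
eef_pos: [0.5338, -0.1198, 0.0661]
eef_rot: [[0.937, -0.001, -0.349], [0.349, 0.0, 0.937], [-0.0, -1.0, 0.0]]
contact_force: [0.1, -0.2, -9.1]
grip_width: 0.0287
```

Emit:
arm_command --steps '[[0.8,[0,0.0015,0],[0,0,0]],[0.8,[0,0.003,0],[0,0,0]],[0.8,[0,0.003,0],[0,0,0]],[0.45,[0,0.003,0],[0,0,0]],[0.3,[0,0.003,0],[0,0,0]],[0.3,[0,0.003,0],[0,0,0]],[0.3,[0,-0.012,0],[0,0,0]],[0.3,[0,-0.035,0],[0,0,0]],[0.3,[0,-0.06,0],[0,0,0]],[0.6,[0,-0.06,-0.03],[0,0,0]],[1,[0,-0.06,-0.06],[0,0,0]],[1,[0,-0.06,-0.085],[0,0,0]],[1,[0,-0.06,-0.085],[0,0,0]]]'

```text
time_s: 8.07
eef_pos: [0.5641, -0.201, 0.1271]
eef_rot: [[0.938, 0.0, -0.347], [0.347, -0.0, 0.938], [0.0, -1.0, -0.001]]
contact_force: [-0.3, -0.2, 0.1]
grip_width: 0.0002
```

Run:
```python
from h import *
s=sensors.state();c=get_calibration("wrist");a=snapshot("wrist");cv2.imwrite("pics/w2.png",a[:,:,::-1]);np.savez("w2.npz",**{k:c[k] for k in("camera_matrix","D","pose")})
print(s["eef_pos"],s["grip_width"],s["contact_force"])
```

```text
[ 0.56407379 -0.20102084  0.12707418] 0.00019034918989812568 [-0.25089404 -0.16732438  0.09220106]
```

View pics/w2.png

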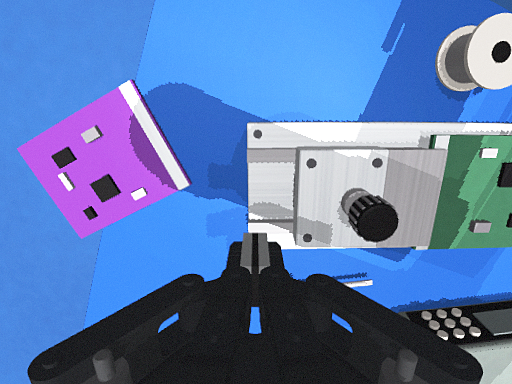

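The clamp has moved and the knob stands clear at about (372,220). The clamp top's back edge is at about column 297 and the closed fingers are behind it.

Run:
```python
from h import *
c=dict(np.load("w2.npz"));im=cv2.imread("pics/w2.png");t=np.array([.5641,-.2010]);u=np.array([-.350,.937])
for r in(170,185,200,230): 
    g=np.abs(np.diff(im[r,285:310].mean(1)));x=285.5+g.argmax();print(r,x,(plane(c,(x,r),.046)[:2]-t)@u)
k,s,m=blob(im.max(2)<75,(372,220),12);print(k,s)
for z in(.084,.095):print((plane(c,k,z)[:2]-t)@u)
```

```text
170 294.5 0.03201078512556089
185 292.5 0.030832773375315373
200 292.5 0.031350756343053836
230 288.5 0.028889169084827068
[373.3121175  218.77294982] [ 348  195   50   47 1634]
0.0863384164442321
0.08116596367885201
```

Emit:
arm_command --steps '[[1,[0,0.03,0],[0,0,0]],[1,[0,0.06,0],[0,0,0]],[1,[0,0.085,0],[0,0,0]],[1,[0,0.097,0],[0,0,0]],[1,[0,0.097,0],[0,0,0]]]'

```text
time_s: 8.75
eef_pos: [0.5636, -0.1992, 0.0293]
eef_rot: [[0.937, -0.001, -0.35], [0.35, -0.0, 0.937], [-0.001, -1.0, 0.0]]
contact_force: [0.3, 0.9, -0.1]
grip_width: -0.0004
```

Emit:
arm_command --steps '[[1,[0,0,0.005],[0,0,0]],[1,[0,0,0.01],[0,0,0]],[1,[0,0,0.014],[0,0,0]],[1,[0,0,0.016],[0,0,0]],[1,[0,0,0.017],[0,0,0]],[1,[0,0,0.018],[0,0,0]]]'

```text
time_s: 9.5
eef_pos: [0.5574, -0.1827, 0.0293]
eef_rot: [[0.937, -0.0, -0.349], [0.349, 0.0, 0.937], [-0.0, -1.0, 0.0]]
contact_force: [-0.2, 0.7, 0.1]
grip_width: 0.0
```

Emit:
arm_command --steps '[[1,[0,0,0.001],[0,0,0]],[1,[0,0,0.002],[0,0,0]],[1,[0,0,0.003],[0,0,0]],[1,[0,0,0.004],[0,0,0]]]'

```text
time_s: 10.0
eef_pos: [0.5562, -0.1793, 0.0293]
eef_rot: [[0.937, 0.0, -0.349], [0.349, -0.001, 0.937], [0.0, -1.0, -0.001]]
contact_force: [1.8, -3.6, -1.6]
grip_width: -0.0003
```

Emit:
arm_command --steps '[[1,[0,0,0.001],[0,0,0]],[1,[0,0,0.002],[0,0,0]],[1,[0,0,0.003],[0,0,0]],[1,[0,0,0.004],[0,0,0]],[1,[0,0,0.005],[0,0,0]],[1,[0,0,0.006],[0,0,0]]]'

```text
time_s: 10.75
eef_pos: [0.5539, -0.1732, 0.0293]
eef_rot: [[0.937, -0.0, -0.349], [0.349, 0.0, 0.937], [-0.0, -1.0, 0.0]]
contact_force: [-0.8, -1.3, -0.1]
grip_width: 0.0003
```

Emit:
arm_command --steps '[[1,[0,0,0.0005],[0,0,0]],[1,[0,0,0.001],[0,0,0]]]'

```text
time_s: 11.0
eef_pos: [0.5535, -0.172, 0.0291]
eef_rot: [[0.937, -0.0, -0.349], [0.349, 0.001, 0.937], [-0.0, -1.0, 0.001]]
contact_force: [-0.3, -1.1, 0.6]
grip_width: -0.0002
```

Emit:
arm_command --steps '[[1,[0,0,0.0005],[0,0,0]],[1,[0,0,0.001],[0,0,0]]]'

```text
time_s: 11.25
eef_pos: [0.5534, -0.1717, 0.0292]
eef_rot: [[0.937, 0.0, -0.349], [0.349, -0.0, 0.937], [0.0, -1.0, -0.0]]
contact_force: [2.0, -3.5, -2.0]
grip_width: 0.0002
```

Emit:
arm_command --steps '[[1,[0,0,0.0005],[0,0,0]],[1,[0,0,0.001],[0,0,0]]]'

```text
time_s: 11.5
eef_pos: [0.5529, -0.1707, 0.0292]
eef_rot: [[0.937, 0.0, -0.349], [0.349, -0.0, 0.937], [0.0, -1.0, -0.0]]
contact_force: [1.5, -3.1, -2.5]
grip_width: 0.0
```

Emit:
arm_command --steps '[[1,[0,0,0.0005],[0,0,0]],[1,[0,0,0.001],[0,0,0]],[1,[0,0,0.0015],[0,0,0]]]'

```text
time_s: 11.88
eef_pos: [0.5523, -0.1692, 0.0293]
eef_rot: [[0.937, -0.0, -0.349], [0.349, -0.0, 0.937], [-0.0, -1.0, -0.0]]
contact_force: [1.1, -4.1, -1.7]
grip_width: 0.0001
```

Emit:
arm_command --steps '[[1,[0,0,0.0005],[0,0,0]],[1,[0,0,0.001],[0,0,0]],[1,[0,0,0.0015],[0,0,0]]]'

```text
time_s: 12.25
eef_pos: [0.5517, -0.1676, 0.0293]
eef_rot: [[0.937, -0.0, -0.349], [0.349, 0.0, 0.937], [-0.0, -1.0, 0.001]]
contact_force: [0.2, -1.5, -0.4]
grip_width: -0.0001
```

Emit:
arm_command --steps '[[1,[0,0,0.0005],[0,0,0]],[1,[0,0,0.001],[0,0,0]]]'

```text
time_s: 12.5
eef_pos: [0.5514, -0.1666, 0.0292]
eef_rot: [[0.937, -0.0, -0.349], [0.349, 0.0, 0.937], [-0.0, -1.0, 0.0]]
contact_force: [-0.3, -1.6, -0.6]
grip_width: -0.0002
```

Emit:
arm_command --steps '[[1,[0,0,0.0005],[0,0,0]],[1,[0,0,0.001],[0,0,0]]]'

```text
time_s: 12.75
eef_pos: [0.5511, -0.1658, 0.0293]
eef_rot: [[0.937, -0.0, -0.349], [0.349, 0.0, 0.937], [-0.0, -1.0, 0.0]]
contact_force: [0.0, -2.6, -1.2]
grip_width: 0.0002
```

Emit:
arm_command --steps '[[1,[0,0,0.0005],[0,0,0]],[1,[0,0,0.001],[0,0,0]]]'

```text
time_s: 13.0
eef_pos: [0.551, -0.1655, 0.0293]
eef_rot: [[0.937, 0.0, -0.349], [0.349, -0.001, 0.937], [0.0, -1.0, -0.001]]
contact_force: [1.9, -6.7, -2.5]
grip_width: -0.0003
```

Emit:
arm_command --steps '[[1,[0,0,0.0005],[0,0,0]],[1,[0,0,0.0005],[0,0,0]]]'

```text
time_s: 13.25
eef_pos: [0.5509, -0.1654, 0.0293]
eef_rot: [[0.937, 0.001, -0.349], [0.349, -0.001, 0.937], [0.0, -1.0, -0.002]]
contact_force: [2.7, -6.2, -3.4]
grip_width: 0.0001
```

Run:
```python
from h import *
s=sensors.state();c=get_calibration("wrist");a=snapshot("wrist");b=snapshot("scene")
for n,i in(("w3",a),("scene3",b)):cv2.imwrite(f"pics/{n}.png",i[:,:,::-1])
np.savez("w3.npz",**{k:c[k] for k in("camera_matrix","D","pose")})
print(s["eef_pos"],s["contact_force"]);print(sensors.state()["contact_force"])
```

```text
[ 0.5509198  -0.1654237   0.02933432] [ 2.70822058 -6.24409884 -3.44368847]
[ 3.19297014 -6.56242383 -3.59569708]
```

View pics/w3.png

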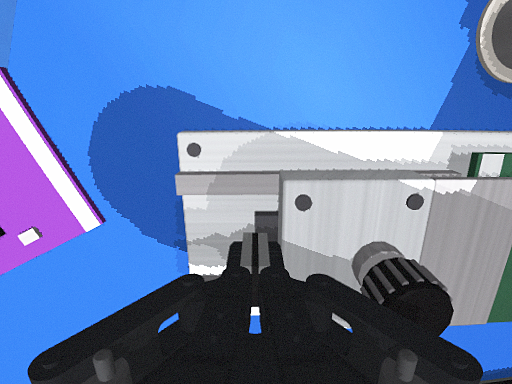

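The back face is in contact. The knob is at about (400,290) and sits low near its bushing. The force (7 N) is above drag, so the pin is probably in. I raise the force gradually.

Emit:
arm_command --steps '[[1,[0,0,0.0005],[0,0,0]],[1,[0,0,0.0005],[0,0,0]],[1,[0,0,0.0005],[0,0,0]]]'

```text
time_s: 13.72
eef_pos: [0.5509, -0.1653, 0.0293]
eef_rot: [[0.937, 0.001, -0.349], [0.349, -0.002, 0.937], [0.0, -1.0, -0.002]]
contact_force: [3.6, -8.9, -3.5]
grip_width: 0.0
```

Emit:
arm_command --steps '[[1,[0,0,0.0006],[0,0,0]],[1,[0,0,0.0012],[0,0,0]],[1,[0,0,0.0012],[0,0,0]],[1,[0,0,0.0012],[0,0,0]]]'

```text
time_s: 14.22
eef_pos: [0.5508, -0.1651, 0.0294]
eef_rot: [[0.937, 0.002, -0.348], [0.349, -0.003, 0.937], [0.001, -1.0, -0.004]]
contact_force: [5.8, -12.4, -5.8]
grip_width: -0.0
```

Emit:
arm_command --steps '[[1,[0,0,0.0006],[0,0,0]],[1,[0,0,0.0006],[0,0,0]],[1,[0,0,0.0006],[0,0,0]],[1,[0,0,0.0006],[0,0,0]],[1,[0,0,0.0006],[0,0,0]],[1,[0,0,0.0006],[0,0,0]],[1,[0,0,0.0006],[0,0,0]]]'

```text
time_s: 15.1
eef_pos: [0.5507, -0.1649, 0.0294]
eef_rot: [[0.937, 0.002, -0.348], [0.348, -0.004, 0.937], [0.001, -1.0, -0.004]]
contact_force: [7.3, -14.5, -6.5]
grip_width: 0.0003
```

Held at 16.1 N with no motion. Now I back off and look.

Emit:
arm_command --steps '[[1,[0,0,-0.002],[0,0,0]],[1,[0,0,-0.005],[0,0,0]],[1,[0,0,-0.012],[0,0,0]],[1,[0,0,-0.025],[0,0,0]],[1,[0,-0.03,-0.03],[0,0,0]],[1,[0,-0.06,-0.03],[0,0,0]],[1,[0,-0.1,-0.03],[0,0,0]],[1,[0,-0.14,-0.03],[0,0,0]],[1,[0,-0.16,-0.03],[0,0,0]],[1,[0,-0.16,-0.03],[0,0,0]],[1,[0,-0.16,-0.03],[0,0,0]]]'

```text
time_s: 16.48
eef_pos: [0.5598, -0.1903, 0.1873]
eef_rot: [[0.937, -0.003, -0.349], [0.349, 0.001, 0.937], [-0.002, -1.0, 0.002]]
contact_force: [0.1, 0.3, -0.5]
grip_width: -0.0
```

Run:
```python
from h import *
s=sensors.state();print(s["time_s"],s["eef_pos"],s["contact_force"])
c=get_calibration("wrist");w=snapshot("wrist");im={n:np.ascontiguousarray(snapshot(n)[:,:,::-1]) for n in("top","scene")}
cv2.imwrite("pics/w4.png",w[:,:,::-1]);C={n:get_calibration(n) for n in im}
for n in im:cv2.imwrite(f"pics/{n}4.png",im[n])
kt,st,_=blob(im["top"].max(2)<60,(296,187),14);ks,ss,_=blob(im["scene"].max(2)<60,(227,194),12)
p,e=two(C["top"],kt,C["scene"],ks);print("knob",kt,st,ks,ss,p,e,"travel",(p[:2]-[.54126,-.14347])@[-.35,.937])
k,s4,m=blob(w.max(2)<75,(300,190),90) if False else (None,None,None)
o={n:cv2.imread(f"pics/{n}0.png") for n in im}
cr=lambda i:cv2.resize(i[150:245,150:290],None,fx=2.8,fy=2.8,interpolation=2)
ct=lambda i:cv2.resize(i[100:270,160:345],(392,360),interpolation=2)
cv2.imwrite("pics/cmp.png",np.vstack([np.hstack([ct(o["top"]),ct(im["top"])]),np.hstack([cr(o["scene"]),cr(im["scene"])])[:240,:784]])[:600])
```

```text
16.475 [ 0.55982568 -0.19025951  0.18728917] [ 0.09766871  0.32849475 -0.5470878 ]
knob [291.83495146 187.2815534 ] [287 182  11  12 103] [231.61904762 193.41269841] [228 189   8  10  63] [ 0.52892095 -0.10765447  0.07630312] 0.0027221411570844786 travel 0.03787781609297355
```

View pics/cmp.png

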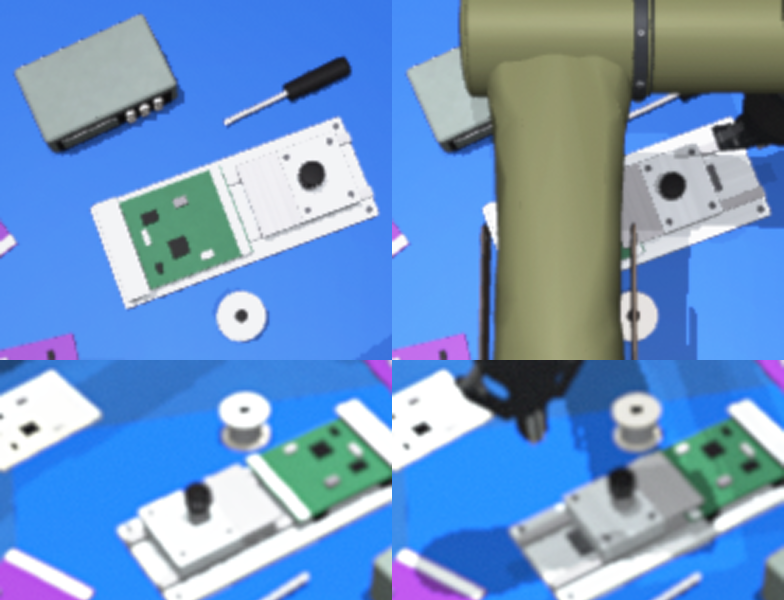

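View pics/w4.png

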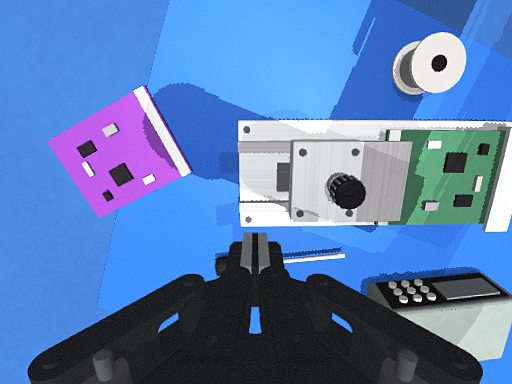

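The clamp has moved, and its lip lies over the board edge. The knob height is 76 mm against 79 mm at home at the start, so the pin is down. The spool, meter and screwdriver look untouched.

```bash
python3 -c "
from plant import job;print(job.hand_in())"
```

```text
the job is handed in; nothing more can be done
None
```

The clamp is locked in its second hole and the job is handed in. It took about 16.5 s of robot time.

**What I did:** I gripped the knob, lifted it about 10 mm and slid the clamp about 23 mm. I then let go and pushed the back face in small steps until it stopped hard. I raised the push to 13.7 N, then 16.1 N, and held it for over half a second. After that I backed off, and the robot was touching nothing.

**Last checks:**
- **Travel:** the two-view measurement gives about 38 mm, inside the 33–56 mm range for the hole.
- **Pin down:** the knob measured 76 mm high, against 79 mm when the pin was home at the start. That fits a seated pin; a pin riding on the steel would put it about 7 mm higher than at the start.
- **Load:** the highest push I read was about 16 N, well under the 25 N limit. I only read force at the end of each move, so I did not see brief peaks.
- **Surroundings:** board, spool, meter and screwdriver looked unmoved in the pictures. The arm hid part of the board and screwdriver in the top view, so I judged those by eye from the other two cameras.

**Uncertain:** the moment of the snap was not clear in the force, because the drag went up and down between 1 and 4 N. I take the lock as proven by the hard stop and the held load.

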